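# Index the heel block to the drying lamp

## Task

Bring the tall D-shaped wooden heel block on the round index table to stand straight in front of the caged drying lamp at the table's edge, by pumping the tall black handle on the sliding bar: each full push turns the table on by one tooth, one of its eight places, and a spring takes the handle back. Stop when the heel block faces the lamp, let the handle go all the way home and leave it. Turn the table with the handle only; do not touch the table or what stands on it.

Things in the scene. Friction and masses are not known exactly. Their poses are not given: they have to be found in the camera images.
- stand: Fixed grey base plate 340 (x) x 500 (y) x 12 mm. Origin: at bench height on the round table's axis. +x is the way the handle is pushed, z up. On its -y side: the sliding bar with the handle. On its +y side, 185 mm from the axis, three round things stand on it: the drying lamp, a steel tin and a white pot, in any order (at 45, 90 and 135 deg from +x towards +y).
- handle (a point): Top centre of the push handle: upright black round grip, 26 mm diameter, 92 mm long, top 126 mm above the bench; home at x -35, y -215 mm of the stand. Slides along the stand's +x only, 68 mm to its end stop, about 5 to 12 N; a spring brings it home when let go. Each push must go to within 5 mm of the stop, each return to within 5 mm of home. 55 mm free all round. Grip it from above or push it.
- platter: Round aluminium table, 270 mm diameter, top 62 mm above the bench. Origin: its axis at bench height; its +x points to the heel block (D shape, 48 x 44, 56 mm tall, layered wood), centre 95 mm out. Other places, 45 deg apart: low cork pieces, a ROUND tall block, bare pins. A smooth full stroke turns it 45 deg anticlockwise from above (the first 20 to 55); friction holds it; 2 to 4 do.
- heater: The drying lamp: upright amber glass tube in a round wire cage between white foot and white cap, 60 mm diameter, 120 mm tall, fixed upright on the base plate close to the round table's edge, 185 mm from its axis. Origin: centre of its underside, 12 mm above the bench. The heel block must come to stand on the line from the table's axis to the lamp. Tin and pot beside it are bystanders.

How it is judged:
By the outcome, as a careful person would: the job done as asked, in the order asked, and still so for the second after the job is handed in, with the robot touching nothing.
It also fails if it takes over 48 s, if anything falls off the work surface, if the arm or the gripper's body presses on something with over 40 N, if the wrist force passes 120 N, or if a joint passes its speed limit or range.

## Robot

A 6-joint arm with a two-finger parallel gripper is mounted at the origin on the work surface. World frame = base frame: x ahead of the robot, y to its left, z up, the work surface at z = 0. Lengths are in m, angles in degrees, forces in N, time in s.
With the tool pointing down it reaches from about 0.325 to 0.775 m from the base axis. Payload 5.5 kg.
Tool frame: the origin (TCP) lies at the centre of the arm's flange, where the gripper is bolted on; the fingertips stand 182 mm ahead of it and the grasp point (between the pads) lies 163 mm ahead of it; z points along the fingers, y is the direction in which the jaws open and shut (so a half turn about z gives the same grasp; the last joint's range is limited). The gripper opens to 88 mm and grips with 3 to 60 N. Pads are 20 mm wide; open, the fingers measure 115 mm over their backs; the gripper's body (75 mm by 178 mm) begins 61 mm behind the grasp point.
Start: joints at [65.449, 5.22, 70.514, -0, 104.267, -3.249], TCP at [0.218, 0.559, 0.405] pointing down, gripper open.
Joint ranges: [-164.24, 164.24], [-49.07, 125.15], [9.68, 141.18], [-86.29, 266.29], [3.28, 154.24], [-151.56, 151.56]. Speed limits (degrees/s): [147.25, 147.25, 172.46, 180, 180, 180].

## Interface

Orientations are given as [roll, pitch, yaw] about the fixed x, y, z axes, in that order (R = Rz(yaw) Ry(pitch) Rx(roll)).
In Python, from station import r gives the robot as it stands. The module is installed in compiled form; this text tells all that it offers. Calls block until the motion is done:
- r.reach(position, orientation): joint-space move of the TCP to a pose.
- r.servo_line(position, rotation=None, speed=0.15): straight line of the TCP; rotation=None keeps the orientation; speed is the mean speed in m/s.
- r.move_joints(angles): joint-space move.
- r.let_go() and r.grab(squeeze=None): open the fingers fully, or close them until they stop; squeeze is the grip in N (None keeps the last).
- r.wait(seconds).
- r.inverse_kinematics(position, orientation): joint angles nearest the present ones, or None.
- r.sense(): the state.
- r.snapshot(name): name is "scene" or "top" or "wrist"; returns a dict with "frame" (480x640x3 uint8, red, green, blue), "fx", "fy", "cx", "cy" (pixels), "R" (3x3) and "t" (3): a world point X has camera coordinates R X + t. Camera axes: x right, y down, z forward; pixel columns grow to the right and rows downward; lengths in m; the calibration is good to about 2 mm. The wrist camera is an equidistant fisheye: a pixel r from the principal point sees the ray r / f radians off the axis. A picture is of the moment at which its call begins. There is no depth.
A pose or a line that the arm cannot do raises r.IKError and nothing moves.
- r.hand_in(): hands the job in, once; it reports no verdict.
The state is a dict: "clock": time; "joints": joint angles; "joint_vel": joint speeds; "joint_torque": joint torques, N m; "tcp_pos": TCP position; "orientation": TCP orientation; "contact_force": force on the tool from outside, world axes, zero at the start; "torque": the same for the moment, N m; "opening": finger opening in m.
Only numpy, scipy, OpenCV 4.12 (cv2) and the standard library are available. Lean on these libraries where they do the work, as an engineer would, in place of code of your own. Each camera call takes 0.05 s, during which the arm holds its last target. There are 200 camera calls.

## Working session

There is one attempt and no reset: what is moved stays moved. The work goes in short steps, each a Python script; the robot and the scene stay as the last script left them, time stands still between calls to the robot, and variables do not carry over. Pictures are saved under pics/ and viewed, about 8 in all and at most 12, crops included, and the job is handed in when it is done.

```bash
mkdir -p pics
python3 - <<'E'
from station import r
import cv2,pickle
d={}
for n in("scene","top"):
    s=r.snapshot(n);d[n]=s
    cv2.imwrite(f"pics/{n}1.png",s["frame"][:,:,::-1])
    print(n,s["fx"],s["cx"],s["cy"],(-s["R"].T@s["t"]).round(3),s["R"].round(3).tolist())
pickle.dump(d,open("s1.pkl","wb"))
print(r.sense()["clock"])
E
```

```text
scene 505.52510225213865 321.7357371663989 238.32898480654515 [ 0.869 -0.416  0.582] [[0.855, 0.519, 0.001], [0.33, -0.543, -0.772], [-0.4, 0.661, -0.635]]
top 553.7509735387523 313.1363571711096 246.14751941173262 [0.388 0.062 1.049] [[0.003, -1.0, -0.01], [-0.981, -0.001, -0.195], [0.195, 0.01, -0.981]]
0.1
```

View pics/scene1.png

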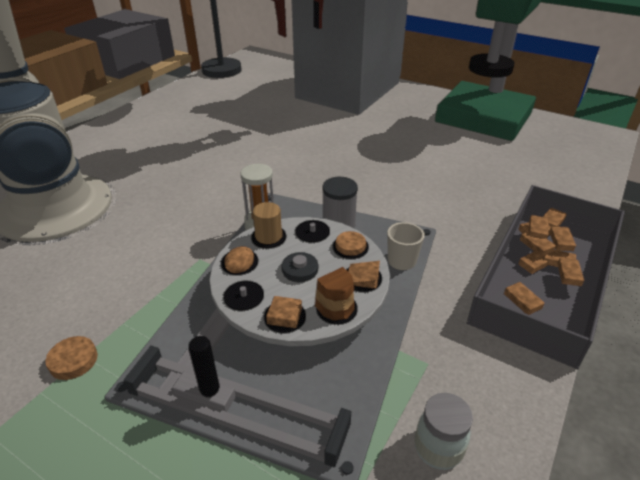

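View pics/top1.png

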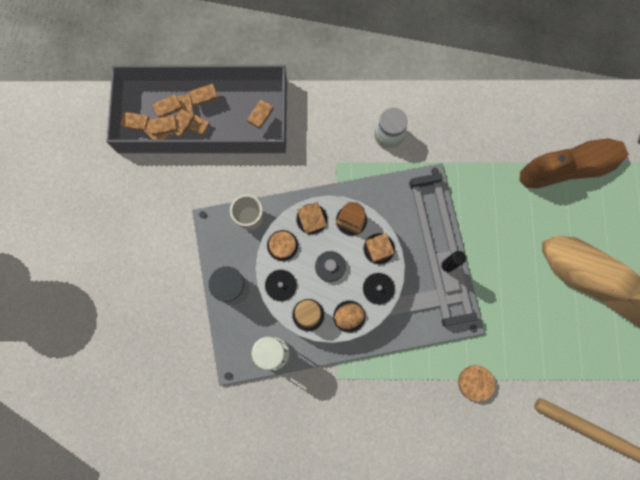

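The pictures show the layered D heel block at scene (336,295) / top (351,218). The lamp is at scene (257,190) / top (270,353), and the handle top at scene (202,342) / top (458,257). The round decoy is at top (308,315). Next I measure these.

```bash
cat > h.py <<'E'
import numpy as np,cv2
def ray(s,u,v):
    d=s["R"].T@np.array([(u-s["cx"])/s["fx"],(v-s["cy"])/s["fy"],1]);return -s["R"].T@s["t"],d/np.linalg.norm(d)
def plane(s,u,v,z):
    c,d=ray(s,u,v);return c+d*(z-c[2])/d[2]
def tri(a,pa,b,pb):
    A=np.zeros((3,3));y=np.zeros(3)
    rs=[ray(a,*pa),ray(b,*pb)]
    for c,d in rs:
        P=np.eye(3)-np.outer(d,d);A+=P;y+=P@c
    X=np.linalg.solve(A,y)
    return X,max(np.linalg.norm((np.eye(3)-np.outer(d,d))@(X-c)) for c,d in rs)
def proj(s,X):
    p=s["R"]@np.asarray(X)+s["t"];return np.array([s["fx"]*p[0]/p[2]+s["cx"],s["fy"]*p[1]/p[2]+s["cy"]])
E
python3 - <<'E'
import pickle
from h import *
d=pickle.load(open("s1.pkl","rb"));S,T=d["scene"],d["top"]
def crop(s,x,y,w,h,W,H): return cv2.resize(s["frame"][y:y+h,x:x+w,::-1],(W,H),interpolation=cv2.INTER_CUBIC)
a=crop(S,170,320,70,90,350,450);b=crop(T,410,220,70,90,350,450)
cv2.imwrite("pics/c1.png",np.hstack([a,b]))
# table disc: bright low-saturation in top view
for n,s,(x0,y0,x1,y1) in(("top",T,(240,180,420,360)),("scene",S,(195,205,405,345))):
    h=cv2.cvtColor(s["frame"],cv2.COLOR_RGB2HSV);m=((h[...,2]>120)&(h[...,1]<60)).astype(np.uint8)
    print(n,[s["frame"][v,u].tolist() for u,v in([(331,230),(225,285),(320,366)] if n=="top" else [(330,260),(230,320)])])
for u,v in((458,257),): print(plane(T,u,v,.126).round(3),plane(S,202,342,.126).round(3))
print("hub",plane(T,331,266,.07).round(3),plane(S,300,262,.075).round(3),"lamp",tri(T,(268,352),S,(257,173)),"heel",tri(T,(351,213),S,(337,279)))
E
```

```text
top [[172, 175, 172], [75, 76, 80], [99, 99, 96]]
scene [[141, 140, 137], [99, 98, 97]]
[ 0.554 -0.173  0.126] [ 0.561 -0.171  0.126]
hub [0.547 0.041 0.07 ] [0.55  0.047 0.075] lamp (array([0.39694843, 0.14726487, 0.12636903]), np.float64(0.0026312912960178977)) heel (array([0.63441691, 0.00729241, 0.11435314]), np.float64(0.0013953497876250226))
```

View pics/c1.png

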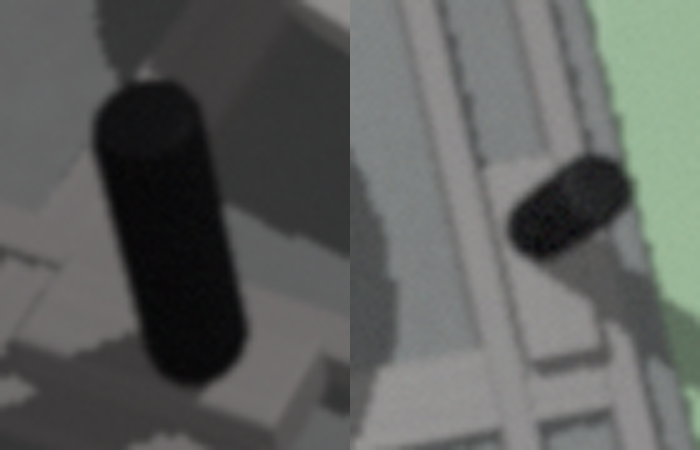

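Run:
```python
import pickle
from h import *
from station import r
d=pickle.load(open("s1.pkl","rb"));S,T=d["scene"],d["top"]
H,e=tri(S,(199.8,343),T,(459,257.6));print("handle",H.round(4),e)
C={}
for n,s,th,seed in(("top",T,120,(331,225)),("scene",S,118,(330,250))):
    g=cv2.GaussianBlur(cv2.cvtColor(s["frame"],cv2.COLOR_RGB2GRAY),(3,3),0)
    k,l,st,_=cv2.connectedComponentsWithStats((g>th).astype(np.uint8))
    m=(l==l[seed[1],seed[0]]).astype(np.uint8);c=max(cv2.findContours(m,0,2)[0],key=cv2.contourArea)
    p=plane  # rim points cast on z=.062
    P=np.array([plane(s,u,v,.062)[:2] for u,v in cv2.convexHull(c)[:,0]],np.float32)
    (x,y),R=cv2.minEnclosingCircle(P);print(n,st[l[seed[1],seed[0]]],"centre",round(x,4),round(y,4),"R",round(R,4));C[n]=(x,y)
c=np.array(C["top"])
v=H[:2]-c;print("|v|",np.linalg.norm(v),"yaw by handle",np.degrees(np.arctan2(v[1],v[0])-np.arctan2(-.215,-.035)))
# lamp cap: white, top 0.132
L,e=tri(T,(268,352),S,(257,173));w=L[:2]-c;print("lamp r",np.linalg.norm(w),"ang",np.degrees(np.arctan2(w[1],w[0])))
s=r.sense();print(s["orientation"],s["tcp_pos"],s["contact_force"])
for yw in(101,-79): print(yw,r.inverse_kinematics([H[0],H[1],.268],[180,0,yw]))
```

```text
handle [ 0.5553 -0.1732  0.1219] 0.002934614516997344
top [     0      0    640    480 230113] centre 0.6385 0.1153 R 0.7398
scene [     0      0    640    480 186284] centre -0.043 1.0789 R 1.2497
|v| 0.3002911726439526 yaw by handle -6.847044838499984
lamp r 0.2436707419839444 ang 172.4687309577
[-1.79900029e+02 -3.43406745e-03  1.58698082e+02] [0.21800133 0.55905234 0.40360669] [-0.84448735  0.26760777  0.39030105]
101 [-20.6742212    3.32971941  86.35517284   0.          90.31510776
 -31.6742212 ]
-79 [-2.06742212e+01  3.32971941e+00  8.63551728e+01 -2.54444375e-14
  9.03151078e+01  1.48325779e+02]
```

```bash
cat > ctr.py <<'E'
from h import *
def heel(s,c):
    """centroid of heel-top colour is done by hand; disc centre here"""
def disc(T):
    g=cv2.GaussianBlur(cv2.cvtColor(T["frame"],cv2.COLOR_RGB2GRAY),(3,3),0)
    roi=np.zeros_like(g);cv2.circle(roi,(331,268),84,1,-1)
    k,l,st,_=cv2.connectedComponentsWithStats(((g>125)*roi).astype(np.uint8))
    i=1+np.argmax(st[1:,4]);c=max(cv2.findContours((l==i).astype(np.uint8),0,2)[0],key=cv2.contourArea)
    P=np.array([plane(T,u,v,.062)[:2] for u,v in c[:,0]])
    q=np.array([.549,.043]);
    for _ in range(6):
        k=abs(np.linalg.norm(P-q,axis=1)-.135)<.006
        A=np.c_[2*P[k],np.ones(k.sum())];x=np.linalg.lstsq(A,(P[k]**2).sum(1),rcond=None)[0];q=x[:2]
    return q,np.sqrt(x[2]+q@q),k.sum(),len(P)
E
python3 - <<'E'
import pickle
from ctr import *
d=pickle.load(open("s1.pkl","rb"));S,T=d["scene"],d["top"]
print(disc(T));c=disc(T)[0]
H=np.array([.5553,-.1732])
v=H-c;print("|v|",np.linalg.norm(v),"yaw",np.degrees(np.arctan2(v[1],v[0])-np.arctan2(-.215,-.035)))
for n,p in(("lamp",tri(T,(268,352),S,(257,173))[0]),("heel",tri(T,(351,213),S,(337,279))[0])):
    w=p[:2]-c;print(n,p.round(3),np.linalg.norm(w),np.degrees(np.arctan2(w[1],w[0])))
def crop(s,x,y,w,h,k): return cv2.resize(s["frame"][y:y+h,x:x+w,::-1],None,fx=k,fy=k,interpolation=cv2.INTER_CUBIC)
cv2.imwrite("pics/c2.png",np.hstack([crop(T,235,185,180,190,3),cv2.resize(crop(S,300,255,60,80,4),(240,570))]))
E
```

```text
(array([0.54753023, 0.04328086]), np.float64(0.1342161626157405), np.int64(136), 302)
|v| 0.21662024796958784 yaw 11.301646906196188
lamp [0.397 0.147 0.126] 0.18299604701038893 145.37304784664565
heel [0.634 0.007 0.114] 0.0940450010713081 -22.49933049461609
```

View pics/c2.png

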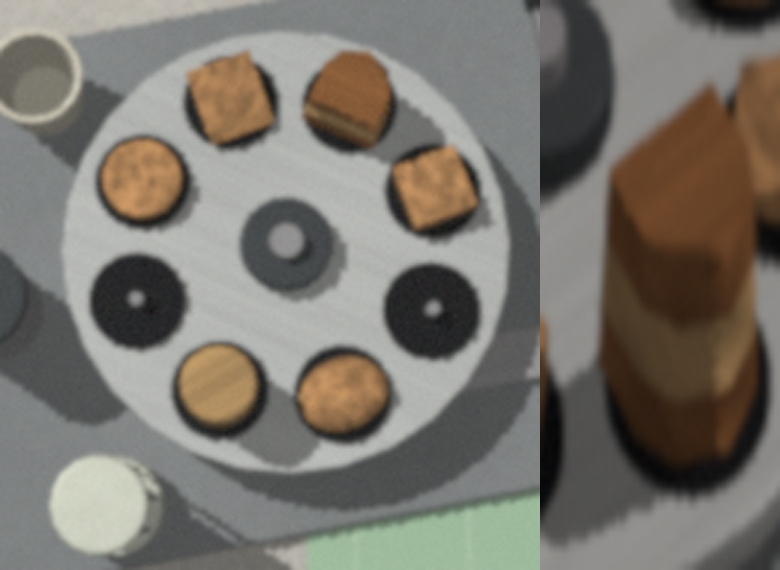

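The centre, handle and lamp agree: radius 134 mm, handle arm 217 mm, yaw 11.3° and 10.4°. The heel-to-lamp gap is about 168°, so I expect 4 pushes. Now I grip the handle.

Run:
```python
from station import r
import numpy as np,cv2
x,y=.5555,-.1730;o=[180,0,101]
r.reach([x,y,.37],o)
s=r.snapshot("wrist");cv2.imwrite("pics/w1.png",s["frame"][:,:,::-1])
r.servo_line([x,y,.268],speed=.12)
a=r.sense();print(a["clock"],a["contact_force"].round(1))
s=r.snapshot("scene");f=s["frame"][280:460,80:380,::-1];cv2.imwrite("pics/g1.png",np.hstack([cv2.resize(f,(450,270)),cv2.resize(cv2.imread("pics/w1.png"),(340,270))]))
```

```text
3.9917 [-0.2 -0.4 -0.1]
```

View pics/g1.png

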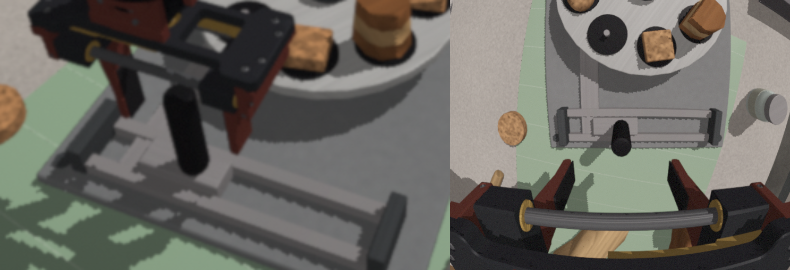

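The fingers straddle the handle along the bar, with the black grip at about (185,130) in the left panel. I'll grab it and make the first push, reading forces.

```bash
cat > pump.py <<'E'
from station import r
import numpy as np,cv2,pickle
u=np.array([np.cos(np.radians(11)),np.sin(np.radians(11)),0]);P0=np.array([.5555,-.1730,.268])
def at(d,sp=.08):
    r.servo_line(P0+u*d,speed=sp);a=r.sense()
    print("d",round(d,4),"real",((a["tcp_pos"]-P0)@u).round(4),"F along",(a["contact_force"]@u).round(1),"F",a["contact_force"].round(1),"open",round(a["opening"],4),"t",round(a["clock"],2))
    return a["contact_force"]@u
def look(n):
    d={k:r.snapshot(k) for k in("top","scene")};pickle.dump(d,open(n+".pkl","wb"));return d
E
python3 - <<'E'
from pump import *
r.grab(20);a=r.sense();print(a["contact_force"].round(1),a["opening"],a["clock"])
at(.02);at(.064,.08)
at(.067,.03)
look("p1")
E
```

```text
[ 3.9  0.4 -0.8] 0.025914816759313397 5.0167
d 0.02 real 0.02 F along -2.0 F [-2.  -0.4  0.3] open 0.0256 t 5.42
d 0.064 real 0.0639 F along -2.6 F [-2.5 -0.7  1.9] open 0.0255 t 6.12
d 0.067 real 0.0666 F along -5.4 F [-5.4 -0.4  2.5] open 0.0256 t 6.37
```

```bash
cat >> ctr.py <<'E'
def seats(T,c):
    """angles (deg) of the two bare-pin black seats on the table top, and heel estimate from them"""
    g=T["frame"].max(2);out=[]
    k,l,st,ce=cv2.connectedComponentsWithStats((g<50).astype(np.uint8))
    for i in range(1,k):
        if st[i,4]>250:
            p=plane(T,*ce[i],.062)[:2]-c
            if .08<np.linalg.norm(p)<.11: out.append((round(np.degrees(np.arctan2(p[1],p[0])),1),round(np.linalg.norm(p),4),int(st[i,4])))
    return out
E
python3 - <<'E'
import pickle
from ctr import *
from pump import *
c=np.array([.5475,.0433])
for n in("s1","p1"): print(n,seats(pickle.load(open(n+".pkl","rb"))["top"],c))
at(.0685,.03)
T=pickle.load(open("p1.pkl","rb"))["top"]["frame"]
cv2.imwrite("pics/p1.png",cv2.resize(T[170:380,220:480,::-1],None,fx=2.5,fy=2.5))
E
```

```text
s1 [(np.float64(111.2), np.float64(0.0941), 622), (np.float64(-114.2), np.float64(0.0961), 638)]
p1 [(np.float64(-81.6), np.float64(0.0959), 611), (np.float64(144.4), np.float64(0.0947), 633)]
d 0.0685 real 0.068 F along -6.6 F [-6.6 -0.2  2. ] open 0.0257 t 6.72
```

View pics/p1.png

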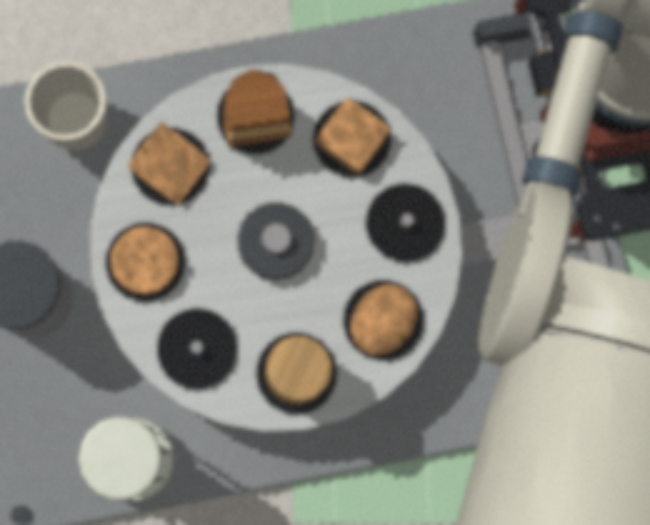

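The first push turned the table 33°, putting a bare pin in line with the lamp and the heel at about 11°. Three more pushes are needed. I'll do two and check.

Run:
```python
from pump import *
from ctr import *
c=np.array([.5475,.0433])
for i in range(2):
    at(0,.1);r.wait(.2);print("home F",(r.sense()["contact_force"]@u).round(1));at(.0685,.08);r.wait(.2)
    print("stop F",(r.sense()["contact_force"]@u).round(1));print(seats(look(f"p{i+2}")["top"],c))
```

```text
d 0 real 0.0002 F along 0.6 F [ 0.6  0.1 -1.4] open 0.0255 t 7.55
home F 2.4
d 0.0685 real 0.0688 F along -4.7 F [-4.5 -1.1  0.8] open 0.0257 t 8.76
stop F -4.3
[(np.float64(-33.3), np.float64(0.095), 589), (np.float64(-166.9), np.float64(0.0957), 640)]
d 0 real 0.0002 F along 0.7 F [ 1.  -1.5 -3.1] open 0.0257 t 9.89
home F 2.1
d 0.0685 real 0.0688 F along -4.7 F [-4.5 -1.5 -0.9] open 0.0259 t 11.1
stop F -4.2
[(np.float64(11.7), np.float64(0.0942), 587), (np.float64(-122.6), np.float64(0.0959), 632)]
```

Two clean 45° turns, with the heel now near 102°. One more push puts it at about 146–147°, against the lamp at 145–146°. After that I let the handle go at home.

Run:
```python
from pump import *
from ctr import *
c=np.array([.5475,.0433])
T=pickle.load(open("s1.pkl","rb"))["top"]
w=plane(T,268,352.7,.132)[:2]-c;print("lamp",np.linalg.norm(w),np.degrees(np.arctan2(w[1],w[0])))
at(0,.1);r.wait(.2);at(.068,.07);r.wait(.2);print(seats(look("p4")["top"],c))
at(0,.1);r.wait(.4);print("home F",(r.sense()["contact_force"]@u).round(1))
r.let_go();r.wait(.3);print(r.sense()["contact_force"].round(1),r.sense()["opening"])
r.servo_line(P0+[0,0,.13],speed=.12)
r.reach([.40,-.36,.40],[180,0,101])
d=look("p5");print(seats(d["top"],c),r.sense()["clock"])
cr=lambda s,x,y,w,h,k:cv2.resize(s["frame"][y:y+h,x:x+w,::-1],(int(w*k),int(h*k)),interpolation=cv2.INTER_CUBIC)
cv2.imwrite("pics/p5.png",np.hstack([cr(d["top"],235,165,250,210,1.8),cr(d["scene"],100,150,300,324,1.1667)]))
```

```text
lamp 0.18424789009880013 146.5118285000442
d 0 real 0.0002 F along 0.4 F [ 0.8 -2.  -3.7] open 0.0255 t 12.23
d 0.068 real 0.0685 F along -5.6 F [-5.3 -2.3 -1.5] open 0.0258 t 13.56
[(np.float64(56.9), np.float64(0.0937), 589), (np.float64(-78.1), np.float64(0.0958), 626)]
d 0 real 0.0002 F along 1.0 F [ 1.4 -2.3 -5.8] open 0.0259 t 14.69
home F 3.9
[0.6 0.3 0.3] 0.08814168228140312
[(np.float64(56.9), np.float64(0.0938), 594), (np.float64(-78.1), np.float64(0.0959), 632)] 18.7417
```

View pics/p5.png

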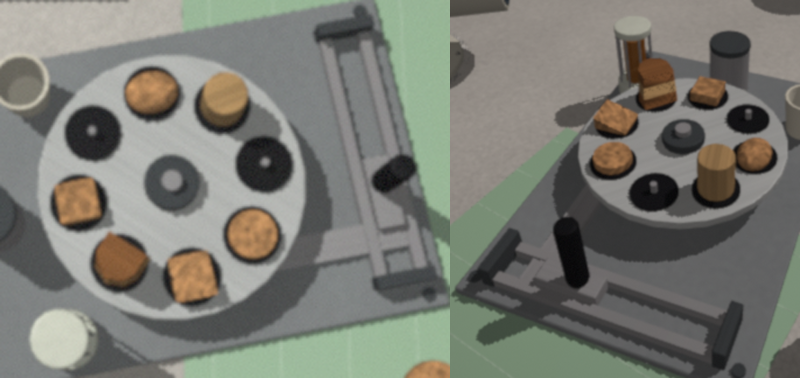

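The heel block, at crop (120,260), stands in line with the lamp at (63,338). Its angle is 146.9° and the lamp's 146.5°. Before handing in I check that the handle has come all the way home.

Run:
```python
from pump import *
from ctr import *
m={}
d=look("p6")
for n in("s1","p6"):
    q=pickle.load(open(n+".pkl","rb"))
    for k,(x,y,w,h) in(("top",(435,240,40,40)),("scene",(182,330,45,75))):
        g=q[k]["frame"].max(2)[y:y+h,x:x+w]<40;v,uu=np.nonzero(g);m[n,k]=(round(uu.mean()+x,2),round(v.mean()+y,2),len(v))
print(m,r.sense()["contact_force"].round(1))
if max(abs(m["s1",k][i]-m["p6",k][i]) for k in("top","scene") for i in(0,1))<1.5: r.hand_in();print("handed in")
```

```text
{('s1', 'top'): (np.float64(452.76), np.float64(261.98), 212), ('s1', 'scene'): (np.float64(203.82), np.float64(365.55), 1202), ('p6', 'top'): (np.float64(453.08), np.float64(261.79), 220), ('p6', 'scene'): (np.float64(203.83), np.float64(365.56), 1200)} [-0.5  0.2 -0.4]
the job is handed in; nothing more can be done
handed in
```

The heel block now stands in line with the drying lamp, and the job is handed in; the robot's clock read about 19 s on my last check just before that. I gripped the handle from above and pumped it four times. The first push turned the table about 33°, and each of the other three finished a full place. I then released the handle at home and moved the arm clear.

**Last checks:**
- **Alignment:** the heel block is at about 146.9° around the table axis. The lamp measured 146.5° from its cap in the top view and 145.4° by triangulation, so the error is about 0.5–1.5°.
- **Handle home:** its position in both cameras is within 0.4 px of where it started.
- **Forces:** the tool force was about zero after letting go, and no reading passed about 7 N.

**Small disagreements:**
- **Handle height:** the top measured 122 mm against the stated 126 mm.
- **End stop:** I never felt a hard stop at 68–68.5 mm of travel. Full stroke therefore rests on measured travel and the table's 45° steps.
- **First push:** I looked at it about 1 mm short of full stroke before finishing it, so the second step read 48°. The last two read about 45°.

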